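# Closing check of a brew colour meter

### The arm

A 6-joint arm with a two-finger parallel gripper is mounted at the origin on the work surface. World frame = base frame: x ahead of the robot, y to its left, z up, the work surface at z = 0. Lengths are in m, angles in rad, forces in N, time in s.
With the tool pointing down it reaches from about 0.25 to 0.8 m from the base axis. Payload 8.5 kg.
Tool frame: the origin (TCP) lies at the very end of the fingers, on their centre line; the grasp point (between the pads) lies r.pinch_z behind it (r.pinch_z is the distance from the TCP to the grasp point, in m); z points along the fingers, y is the direction in which the jaws open and shut (so a half turn about z gives the same grasp; the last joint's range is limited). The gripper opens to 85 mm and grips with 20 to 120 N. Pads are 22 mm wide; open, the fingers measure 114 mm over their backs; the gripper's body (76 mm by 85 mm) begins 54 mm behind the grasp point. The pads swing forward as they close: fully open they stand 13 mm farther back than shut.
Start: joints at [-1.303, 0.238, -0.013, 1.319, 0, 1.571], TCP at [0.139, -0.506, 0.231] pointing down, gripper open.
Joint ranges: [-2.66, 2.66], [-1.03, 1.9], [-1.14, 1.46], [-1.82, 2.27], [-1.45, 1.34], [-3.14, 3.14]. Speed limits (rad/s): [2.22, 2.22, 2.79, 3.14, 3.14, 3.14].

### API

Orientations are given as a unit quaternion [w, x, y, z].
In Python, from bench import r gives the robot as it stands.
- The arm moves only by the shell command python3 -m jog 'ROWS' [FORCE]. ROWS is text: rows parted by semicolons, each of 7 numbers parted by spaces: the shift along the world's x, y, z in mm, then the turn, a rotation vector about the world's x, y, z in rad, then the opening in per cent of the stroke, from 0 (shut) to 100 (fully open). A call has 1 to 5 rows; each row shifts and turns the commanded pose from where the row before left it; what a row does not reach is not made up. A row lasts 1/8 s, in which the tool goes at most 62.5 mm and 10.7 degrees, less where a joint would pass 70% of its speed; a pose out of reach is approached as far as the arm can. A call with a gripper value outside its range is refused whole. The fingers move at their own pace and stop on an object; FORCE is the grip in N (left out, the last holds). Time passes only in rows, so rows that do not move let the fingers close. It gives the time, the measured TCP pose, the force and the opening at its end, in the units of the state.
- r.get_obs(): the state, without advancing time (a new reading comes with each control period).
- r.snapshot(name): name is "side" or "top"; returns (picture, depth): 400x640x3 uint8, red, green, blue; 400x640 float32, m along the optical axis (not along the pixel's ray), 0 where there is no reading.
- r.calibration(name): a dict with "camera_matrix" (3x3 intrinsics, pixels), "T" (4x4, takes a point from camera to world coordinates). Camera axes: x right, y down, z forward; pixel columns grow to the right and rows downward; lengths in m; the calibration is good to about 2 mm. A picture is of the moment at which its call begins. calibration takes no time and is no camera call.
- r.finish_job(): hands the job in, once; it reports no verdict.
Trained networks look in the newest picture that a camera, given by its name, has taken for a name from the list of things; names that differ only in an ending like _2 or _b are one class to them, and where a whole thing is asked for, a point or a joint stands for the part that bears it (a point fixed in the world has none). Each returns a list of dicts, best first, with "confidence" (0 to 1); they miss things now and then, are a little off and sometimes report something else, mostly with a low value. They report only what shows in the picture. A call takes as long as a camera call. They do not tell look-alikes from the thing itself.
- r.silhouettes(name, camera): "mask" (400x640 bool, what is visible of it) and "location" ([column, row] as shares, 0 to 1, of the picture: columns of its width, rows of its height, amid what is visible of it).
- r.tip_of(name, camera): "location" ([column, row] as shares, 0 to 1, of the picture: columns of its width, rows of its height: a listed point, or the origin of a listed thing).
The state is a dict: "time": time; "joint_positions": joint angles; "qd": joint speeds; "tau": joint torques, N m; "tool_pos": TCP position; "orientation": TCP orientation; "ft_force": force on the tool from outside, world axes, zero at the start; "wrist_torque": the same for the moment, N m; "finger_gap": finger opening in m.
Only numpy, scipy, OpenCV 4.12 (cv2) and the standard library are available. Lean on these libraries where they do the work, as an engineer would, in place of code of your own. Each camera call takes 0.05 s, during which the arm holds its last target.

### The job

A sample dish was left in the gap of the colour meter: put it squarely on top of the pile of matching dishes and let go of it. Then pick the amber glass cell from its rack by its two frosted faces only, the fingers never touching the clear ones, and hold it upright and still in the meter's light path, midway between the lenses and touching no part of the meter, so that the light passes through its clear faces square on, in its lower half. Finish while holding it there, and leave the other cells, the pile and everything else in place.

Things in the scene. Friction and masses are not known exactly. Their poses are not given: they have to be found in the camera images.
- meter: Fixed colour meter, cream and grey. Base 120 (its x) x 214 (y) x 15 mm; at its +y and -y ends housings (lamp, receiver) 60 (x) x 47 (y) mm, tops 71 mm above the table, inner faces 114 mm apart, each with a black-ringed lens 34 mm across, 2 mm proud. Gap with black stage between them, open above and at -x. Low console 32 mm high on the +x side, x = 62 to 124 mm. Origin on the table under the gap's middle.
- stage (a point): Middle of the top of the meter's stage, where the left dish roughly stands, 15 mm above the table. Axes as the meter.
- beam (a point): Middle of the meter's light path, halfway between the two lens centres, 30 mm above the stage. The light path runs along this frame's y axis.
- dish: The dish left on the meter's stage: flat square sample dish, 60 x 60 x 24 mm, about 70 g, clear empty body and a flat teal lid that is fixed on; origin at the centre of its underside, x and y along its sides. It may be turned a little to the meter.
- pile_top: Upper dish of the two-dish pile, same as the left dish (60 x 60 x 24 mm, flat top 24 mm above its origin); origin at the centre of its underside, x and y along its sides.
- pile_low: Lower dish of the pile, the same kind, resting on the mat; origin at the centre of its underside.
- mat: Fixed black rubber mat 105 x 105 x 5 mm under the pile; origin at the centre of its underside.
- amber_cell: The amber check cell: rigid square glass block 25 x 25 x 65 mm, about 100 g, upright in a well of the rack. Origin at the centre of its underside. x passes through the two clear amber faces, y through the two white frosted faces (25 mm apart, frosted over the whole height; grip there, in the upper half).
- amber_cell_clear: The two clear faces of the amber cell, part of it (same origin and axes); the fingers must not touch them.
- rack: Fixed pale wooden rack 150 (its x) x 56 (y) x 20 mm with three square wells 27 mm wide, 12 mm deep, 46 mm apart along x (floors 8 mm above the table; cells stand 53 mm out). Frosted faces look to the long sides (y), clear faces along the row. Which cell is in which well varies. Origin at the centre of its underside.
- blank_cell: Same cell as the amber one but of colourless glass: 25 x 25 x 65 mm, origin at the centre of its underside, x through its clear faces, y through its frosted faces. Not to be moved.
- dark_cell: Same cell as the amber one but of dark brown glass: 25 x 25 x 65 mm, origin at the centre of its underside, x through its clear faces, y through its frosted faces. Not to be moved.
- cup: Blue ceramic cup, 76 mm across, 65 mm high, a bystander; origin at the centre of its underside.
- spoon: Spoon lying on the table, a bystander, long axis x.
- brush: Brush 160 mm long lying on the table, a bystander, long axis x.
- timer: Grey timer 55 x 75 x 20 mm lying on the table, a bystander; origin at the centre of its underside.
Not all that is in view belongs to the job. What is shaped like the amber_cell but turquoise is not meant.

How it is judged:
On the way, in this order (a step that is already met when the one before it is completed fails the run):
1. the left dish lies squarely on the pile, released (horizontal distance between dish and pile_top below 0.006 m and z of dish in the frame of pile_top between 0.021 and 0.027 m and (angle between the x axis of dish and the x axis of pile_top, either way round below 0.14 rad or angle between the x axis of dish and the y axis of pile_top, either way round below 0.14 rad) and angle between dish's own z axis and vertical below 0.06 rad and contact force between the fingers and dish below 0.1 N and linear speed of dish below 0.02 m/s and horizontal distance between pile_top and pile_low below 0.01 m and z of pile_top in the frame of pile_low between 0.021 and 0.027 m), for 0.3 s.
2. the amber cell is lifted clear of the rack in the fingers (contact force between the fingers and amber_cell above 2 N and contact force between amber_cell and rack below 0.1 N and contact force between amber_cell and meter below 0.1 N and z of amber_cell in the frame of rack above 0.025 m), for 0.2 s.
At the end, for the whole second after the job is handed in: Dish flat and free on the pile, within 6 mm and 8 degrees of the dish below. Amber cell in the fingers, clear of meter and rack, still, upright within 8 degrees, square to the light within 10, within 25 mm of midway; light crosses it within 7 mm of its middle line, 6 to 33 mm above its underside (all of step 1 and contact force between the fingers and amber_cell above 2 N and contact force between amber_cell and rack below 0.1 N and contact force between amber_cell and meter below 0.1 N and z of beam in the frame of amber_cell between 0.006 and 0.033 m and y of beam in the frame of amber_cell between -0.007 and 0.007 m and y of amber_cell in the frame of beam between -0.025 and 0.025 m and angle between the x axis of amber_cell and the y axis of beam, either way round below 0.17 rad and angle between amber_cell's own z axis and vertical below 0.15 rad and linear speed of amber_cell below 0.02 m/s and angular speed of amber_cell below 0.3 rad/s); the arm keeps its last pose, push and grip.
It fails at once if the fingers touch a clear face of the amber cell (contact force between the fingers and amber_cell_clear above 0.5 N).
It fails at once if a dish of the pile is shifted by more than 20 mm (distance of any of pile_low, pile_top from where it was at the start of the episode above 0.02 m).
It fails at once if another cell is shifted by more than 20 mm (distance of any of blank_cell, dark_cell from where it was at the start of the episode above 0.02 m).
It fails at once if the cup, spoon, brush or timer is shifted by more than 20 mm (distance of any of cup, spoon, brush, timer from where it was at the start of the episode above 0.02 m).
It also fails if it takes over 54 s, if anything falls off the work surface, if the arm or the gripper's body presses on something with over 40 N, if the wrist force passes 120 N, or if a joint passes its speed limit or range.

## Working session

There is one attempt and no reset: what is moved stays moved. The work goes in short steps, Python scripts to look and compute and a shell command to move; the robot and the scene stay as the last step left them, time stands still between calls to the robot, and variables do not carry over. Pictures are saved under pics/ and viewed, and the job is handed in when it is done.

```bash
ls; mkdir -p pics
python3 - <<'E'
from bench import r
import cv2, numpy as np
o=r.get_obs(); print({k:np.round(v,3).tolist() for k,v in o.items()}, r.pinch_z)
for n in ("side","top"):
    p,d=r.snapshot(n); cv2.imwrite(f"pics/{n}0.png",p[:,:,::-1]); np.savez(f"{n}0.npz",p=p,d=d)
    c=r.calibration(n); print(n,np.round(c["camera_matrix"],1).tolist(),np.round(c["T"],3).tolist())
E
```

```text
pics
{'time': 0.0, 'joint_positions': [-1.303, 0.239, -0.014, 1.319, -0.0, 1.571], 'qd': [0.001, 0.0, -0.0, 0.001, -0.0, 0.001], 'tau': [0.001, -53.877, 34.644, 0.018, 0.0, 0.0], 'tool_pos': [0.139, -0.506, 0.231], 'orientation': [-0.001, 0.991, 0.133, -0.0], 'ft_force': [-0.206, -0.222, 0.282], 'wrist_torque': [-0.023, -0.046, 0.04], 'finger_gap': 0.086} 0.0187
side [[490.4, 0.0, 313.0], [0.0, 490.4, 201.8], [0.0, 0.0, 1.0]] [[-0.781, -0.472, 0.409, 0.139], [-0.624, 0.583, -0.52, 0.624], [0.007, -0.661, -0.75, 0.925], [0.0, 0.0, 0.0, 1.0]]
top [[520.0, 0.0, 325.3], [0.0, 520.0, 192.8], [0.0, 0.0, 1.0]] [[0.015, -0.997, 0.081, 0.463], [-1.0, -0.016, -0.007, 0.017], [0.009, -0.081, -0.997, 1.29], [0.0, 0.0, 0.0, 1.0]]
```

View pics/side0.png

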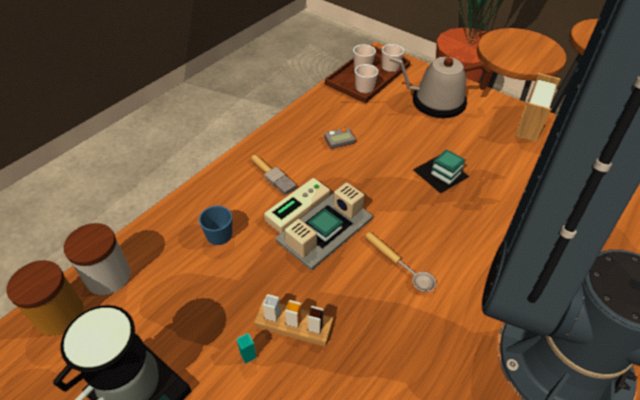

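View pics/top0.png

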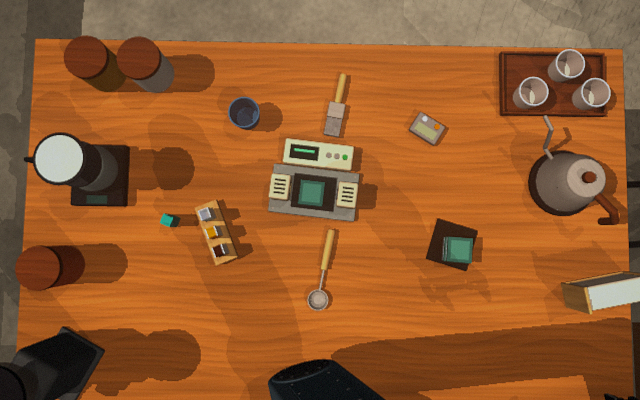

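The side picture shows the rack's three cells: colourless (271,305), amber (294,312) and dark (316,317). The turquoise look-alike stands off the rack at (247,347). In the top view the dish is at (312,193), the pile at (458,249) and the amber cell at (213,231).

```bash
cat > h.py <<'E'
from bench import r
import cv2, numpy as np
def world(n,d):
    c=r.calibration(n); K=c["camera_matrix"]; T=c["T"]
    v,u=np.mgrid[0:400,0:640]
    P=np.stack([(u-K[0,2])/K[0,0]*d,(v-K[1,2])/K[1,1]*d,d],-1)
    return P@T[:3,:3].T+T[:3,3]
def pix(n,p):
    c=r.calibration(n); K=c["camera_matrix"]; T=c["T"]
    q=K@(T[:3,:3].T@(np.asarray(p,float)-T[:3,3])); return q[:2]/q[2]
def ray_z(n,u,v,z):
    c=r.calibration(n); K=c["camera_matrix"]; T=c["T"]
    d=T[:3,:3]@np.array([(u-K[0,2])/K[0,0],(v-K[1,2])/K[1,1],1]); o=T[:3,3]
    return o+d*(z-o[2])/d[2]
def rect(pts):
    (c,s,a)=cv2.minAreaRect((pts[:,:2]*1000).astype(np.float32)); return np.round(c,1),np.round(s,1),round(a,1)
E
python3 - <<'E'
from h import *
for n in ("top","side"):
    p,d=r.snapshot(n); W=world(n,d); np.savez(f"{n}1.npz",p=p,d=d,W=W)
    for k in ["meter","dish","pile_top","mat","rack","amber_cell","blank_cell","dark_cell"]:
        L=r.silhouettes(k,n)
        for s in L[:3]:
            m=s["mask"]&(d>0); P=W[m]
            if len(P)<5: continue
            print(n,k,round(s["confidence"],2),np.round(np.array(s["location"])*[640,400]),m.sum(),"zmed/95",np.round(np.percentile(P[:,2],[5,50,95])*1000),end=" ")
            zt=np.percentile(P[:,2],95); Q=P[abs(P[:,2]-zt)<.006]; print("top",len(Q),rect(Q),"all",rect(P))
    np.savez(f"m_{n}.npz")
E
```

```text
top meter 0.78 [317. 178.] 5522 zmed/95 [11. 27. 73.] top 944 (array([569.7,  36.3]), array([207.2,  59.8]), 83.9) all (array([604.4,  34.5]), array([220.7, 193.9]), 83.9)
top meter 0.62 [218. 248.] 169 zmed/95 [22. 72. 77.] top 98 (array([424.9, 255.2]), array([24. , 24.9]), 28.2) all (array([424.4, 260.1]), array([26.9, 39.2]), 11.4)
top meter 0.54 [207. 217.] 176 zmed/95 [26. 72. 77.] top 101 (array([510.2, 290. ]), array([24.5, 24.9]), 21.8) all (array([510.2, 289.7]), array([25.1, 26.5]), 25.3)
top dish 0.98 [314. 192.] 574 zmed/95 [35. 39. 43.] top 456 (array([566.9,  41.4]), array([59.3, 58. ]), 85.5) all (array([566.7,  41.5]), array([59.1, 59.2]), 84.6)
top pile_top 0.87 [459. 246.] 600 zmed/95 [48. 53. 57.] top 453 (array([ 434.6, -311.5]), array([58.6, 56.9]), 86.6) all (array([ 434.4, -311.8]), array([59.2, 57.2]), 86.6)
top mat 0.83 [444. 234.] 992 zmed/95 [1. 5. 9.] top 748 (array([ 447. , -305.8]), array([104. , 102.9]), 72.6) all (array([ 447.2, -307.3]), array([106.8, 104. ]), 72.5)
top mat 0.22 [324. 290.] 630 zmed/95 [ 1. 13. 22.] top 235 (array([380.8,   2.5]), ar
[... 2129 characters left out ...]
]), 40.6)
side amber_cell 0.75 [247. 346.] 396 zmed/95 [ 6. 57. 67.] top 177 (array([490.7, 377.3]), array([25.2, 26.5]), 69.2) all (array([501.7, 373.3]), array([25.4, 51.7]), 69.6)
side blank_cell 0.79 [275. 306.] 363 zmed/95 [20. 63. 75.] top 160 (array([506. , 287.2]), array([25.7, 28.1]), 22.8) all (array([520.7, 272.7]), array([31.3, 76.8]), 45.0)
side blank_cell 0.74 [325. 226.] 653 zmed/95 [20. 38. 41.] top 520 (array([560.9,  39.6]), array([60.5, 61.3]), 84.3) all (array([568.3,  38.8]), array([62.6, 75.5]), 86.5)
side dark_cell 0.75 [318. 317.] 350 zmed/95 [20. 64. 75.] top 158 (array([420.8, 252.7]), array([25.2, 26.4]), 21.4) all (array([424.8, 253.2]), array([33.3, 30. ]), 22.3)
```

Run:
```python
import cv2
s=cv2.imread("pics/side0.png"); t=cv2.imread("pics/top0.png")
a=cv2.resize(s[270:370,220:350],None,fx=5,fy=5,interpolation=cv2.INTER_CUBIC)
b=cv2.resize(t[190:275,150:250],None,fx=6,fy=6,interpolation=cv2.INTER_CUBIC)
c=cv2.resize(t[125:235,255:370],None,fx=5,fy=5,interpolation=cv2.INTER_CUBIC)
d=cv2.resize(t[210:280,420:490],None,fx=7,fy=7,interpolation=cv2.INTER_CUBIC)
for n,i in zip("abcd",(a,b,c,d)): cv2.imwrite(f"pics/crop_{n}.png",i)
```

```text
(no output)
```

View pics/crop_a.png

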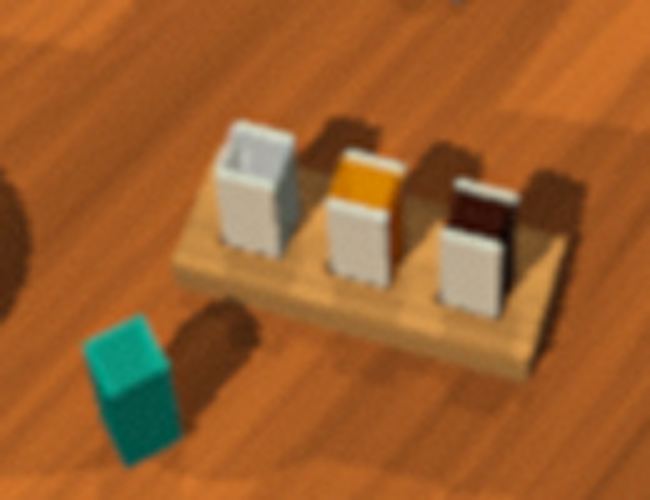

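View pics/crop_c.png

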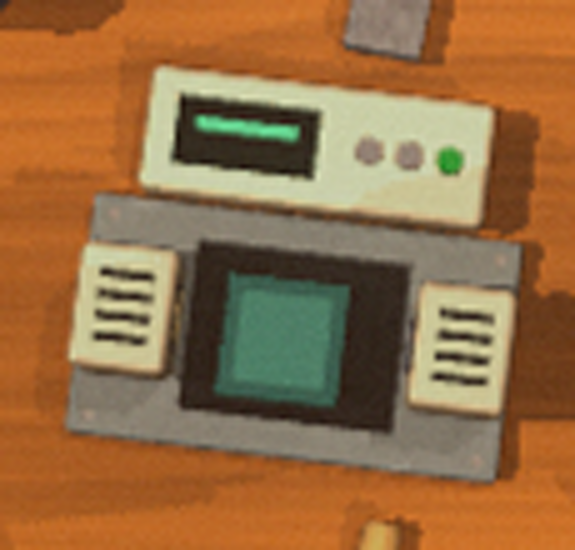

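View pics/crop_d.png

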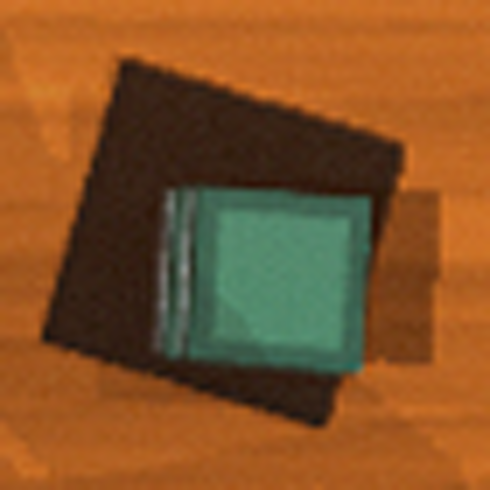

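The enlarged crop confirms the amber cell is the rack's middle one, amber with white frosted sides, at side pixel (294,312). The turquoise block at (247,347) is the decoy. Next I move over the dish.

```bash
python3 -m jog '35.4 45.5 0 0 0 0.15 100;35.4 45.5 0 0 0 0.15 100;35.4 45.5 0 0 0 0.15 100;35.4 45.5 0 0 0 0.15 100;35.4 45.5 0 0 0 0.15 100'; python3 -m jog '35.4 45.5 0 0 0 0.15 100;35.4 45.5 0 0 0 0.15 100;35.4 45.5 0 0 0 0.158 100;35.4 45.5 0 0 0 0 100;35.4 45.5 0 0 0 0 100'; python3 -m jog '35.4 45.5 0 0 0 0 90;35.4 45.5 -30 0 0 0 90;0 0 -30 0 0 0 90'
python3 - <<'E'
from h import *
o=r.get_obs(); print({k:np.round(v,3).tolist() for k,v in o.items()})
for n in ("side","top"):
    p,d=r.snapshot(n); cv2.imwrite(f"pics/{n}2.png",p[:,:,::-1])
E
```

```text
time: 1.62
tool_pos: [0.3168, -0.2773, 0.2315]
orientation: [0.0, 0.872, 0.489, 0.0]
ft_force: [1.2, -0.2, -0.5]
finger_gap: 0.0856
time: 2.25
tool_pos: [0.4939, -0.0495, 0.2315]
orientation: [0.0, 0.74, 0.673, 0.0]
ft_force: [0.7, -1.4, 1.5]
finger_gap: 0.0849
time: 2.62
tool_pos: [0.5646, 0.0411, 0.1712]
orientation: [0.0, 0.739, 0.674, 0.001]
ft_force: [0.1, -0.3, -1.0]
finger_gap: 0.077
{'time': 2.625, 'joint_positions': [0.072, 0.333, -0.036, 1.201, 0.001, 1.734], 'qd': [-0.044, 0.086, -0.519, -0.565, -0.015, -0.031], 'tau': [2.796, -60.734, 37.916, 1.118, 0.322, 0.518], 'tool_pos': [0.565, 0.041, 0.171], 'orientation': [0.0, 0.739, 0.674, 0.001], 'ft_force': [0.067, -0.307, -1.006], 'wrist_torque': [-0.004, 0.019, -0.008], 'finger_gap': 0.077}
```

Run:
```python
import cv2
s=cv2.imread("pics/side2.png"); t=cv2.imread("pics/top2.png")
a=cv2.resize(s[120:280,230:420],None,fx=3,fy=3); b=cv2.resize(t[120:230,250:380],None,fx=4,fy=4)
cv2.imwrite("pics/c2a.png",a);cv2.imwrite("pics/c2b.png",b)
```

```text
(no output)
```

View pics/c2a.png

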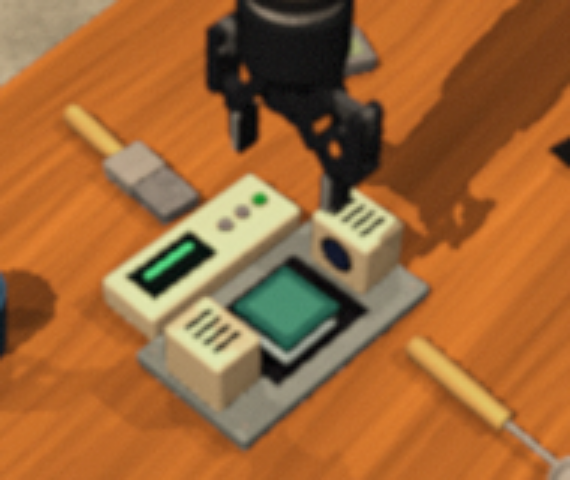

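View pics/c2b.png

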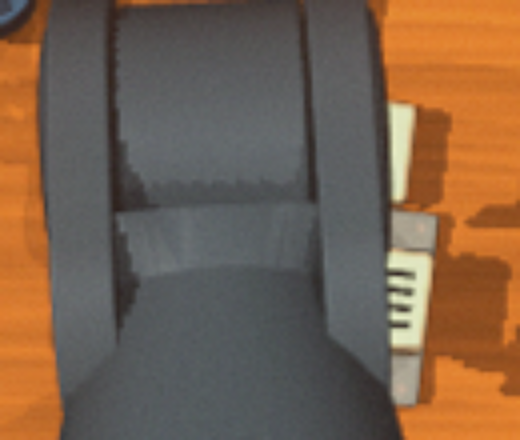

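The side crop shows the open fingers above the dish with the jaws along the meter's x axis. The arm blocks the top view. I'll calibrate the side camera against the fingertips.

Run:
```python
from h import *
p,d=r.snapshot("side"); W=world("side",d)
o=r.get_obs(); t=o["tool_pos"]; print(np.round(t,4))
a=np.radians(-5.3); yv=np.array([np.cos(a),np.sin(a)]); xv=np.array([-np.sin(a),np.cos(a)])
m=(d>0)&(abs(W[...,0]-t[0])<.08)&(abs(W[...,1]-t[1])<.05)&(W[...,2]>.14)&(W[...,2]<.225)
P=W[m]; u=(P[:,:2]-t[:2])@yv*1000; v=(P[:,:2]-t[:2])@xv*1000
for s in (1,-1):
    k=u*s>0; z=P[k,2]*1000
    zm=np.percentile(z,2); print(s,k.sum(),"zmin",zm)
    for z0 in range(150,225,6):
        q=k&(abs(P[:,2]*1000-z0)<3)
        if q.sum()>3: print(z0,q.sum(),"u",np.round(np.percentile(u[q],[3,50,97]),1),"v",np.round(np.percentile(v[q],[3,50,97]),1))
```

```text
[0.5613 0.0382 0.1712]
1 151 zmin 179.84981530792476
180 10 u [35.8 37.6 42.9] v [-12.3  -0.1   7.7]
186 20 u [35.3 37.  42.5] v [-10.6   2.4   9.4]
192 20 u [35.7 38.1 48.1] v [-11.    2.4   9.4]
198 20 u [36.4 37.7 49.2] v [-9.2  2.4 10.1]
204 19 u [35.8 37.8 49.2] v [-9.9  3.  10.4]
210 21 u [35.3 37.7 44.7] v [-9.8  1.3  9.6]
216 25 u [35.7 37.9 42.9] v [-8.9  1.4  9.3]
222 16 u [37.9 43.8 64.3] v [-8.7  8.7 12.6]
-1 118 zmin 183.0581103954594
186 11 u [-51.7 -46.7 -40.5] v [ 3.5  6.4 10.4]
192 20 u [-53.5 -50.9 -41.6] v [-8.6  5.1 11.2]
198 21 u [-54.  -48.4 -40.4] v [-5.4  6.   9.3]
204 25 u [-54.1 -48.3 -39.1] v [-4.   5.4 10.3]
210 13 u [-53.2 -49.6 -40.6] v [-0.6  5.5  9.8]
216 11 u [-53.7 -46.8 -41.9] v [ 4.   8.7 10.6]
222 14 u [-59.6 -51.5 -40.5] v [ 4.2  9.4 12.2]
```

```bash
python3 -m jog '0 0 0 0 0 0 88;0 0 0 0 0 0 88'
python3 - <<'E'
from h import *
p,d=r.snapshot("side"); W=world("side",d); print(r.get_obs()["tool_pos"])
h=cv2.cvtColor(p,cv2.COLOR_RGB2HSV)
m=(abs(W[...,0]-.565)<.06)&(abs(W[...,1]-.04)<.05)&(abs(W[...,2]-.039)<.006)&(h[...,0]>70)&(h[...,0]<95)&(h[...,1]>80)
m=cv2.morphologyEx(m.astype(np.uint8),cv2.MORPH_OPEN,np.ones((3,3)))>0
print(m.sum(),rect(W[m]),W[m].mean(0), np.median(W[m][:,2]))
# at plane z: contour
c=max(cv2.findContours(m.astype(np.uint8),0,1)[0],key=cv2.contourArea)[:,0]
P=np.array([ray_z("side",u,v,.039) for u,v in c]); print(rect(P))
D=np.load("side1.npz");p,W=D["p"],D["W"];h=cv2.cvtColor(p,cv2.COLOR_RGB2HSV)
m=(abs(W[...,0]-.43)<.06)&(abs(W[...,1]+.313)<.05)&(abs(W[...,2]-.053)<.006)&(h[...,0]>70)&(h[...,0]<95)&(h[...,1]>80)
print(m.sum(),rect(W[m]),W[m].mean(0))
c=max(cv2.findContours(m.astype(np.uint8),0,1)[0],key=cv2.contourArea)[:,0]
P=np.array([ray_z("side",u,v,.053) for u,v in c]); print(rect(P))
E
```

```text
time: 3.02
tool_pos: [0.5629, 0.0374, 0.174]
orientation: [0.001, 0.74, 0.672, 0.001]
ft_force: [-0.2, -0.6, -0.1]
finger_gap: 0.0754
[0.56280342 0.03746753 0.17382045]
539 (array([561.9,  38.9]), array([63.1, 60.7]), 84.8) [0.56065712 0.04098268 0.03876684] 0.03878919107455847
(array([560.8,  40.8]), array([62.2, 60.9]), 83.6)
358 (array([ 430.8, -311.7]), array([57.4, 58.7]), 86.2) [ 0.43017343 -0.30943351  0.05334215]
(array([ 431.1, -310.7]), array([59.3, 58. ]), 85.4)
```

```bash
python3 -m jog '0.5 2.5 -35 0 0 0 88;0 0 -35 0 0 0 88;0 0 -35 0 0 0 88;0 0 -25 0 0 0 88;0 0 0 0 0 0 88'
python3 - <<'E'
from h import *
p,d=r.snapshot("side"); print(r.get_obs()["tool_pos"])
cv2.imwrite("pics/c3.png",cv2.resize(p[140:290,230:400,::-1],None,fx=4,fy=4,interpolation=cv2.INTER_CUBIC))
E
```

```text
time: 3.7
tool_pos: [0.5618, 0.0401, 0.0416]
orientation: [-0.001, 0.74, 0.673, -0.001]
ft_force: [-0.5, 0.1, 0.3]
finger_gap: 0.0753
[0.56275368 0.04022243 0.04282476]
```

View pics/c3.png

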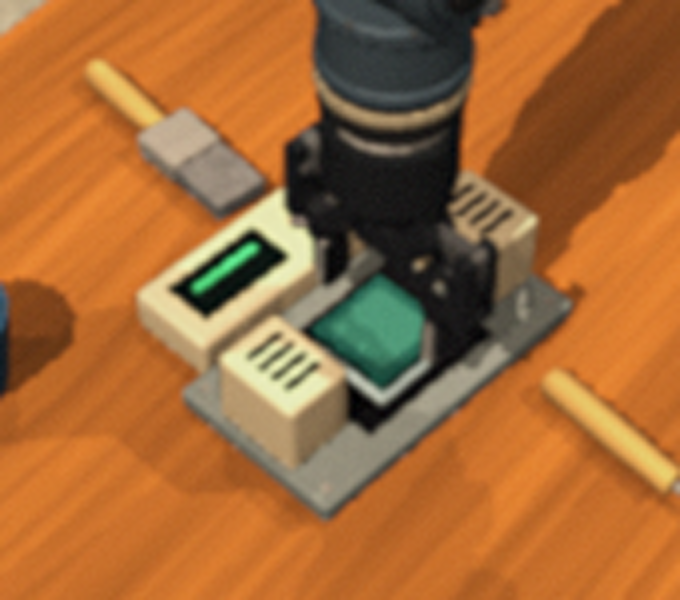

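The crop shows the fingers either side of the dish, clear of the console and housings.

```bash
python3 -m jog '0 0 -14 0 0 0 88;0 0 -13 0 0 0 88;0 0 0 0 0 0 88' ; python3 -m jog '0 0 0 0 0 0 60;0 0 0 0 0 0 55;0 0 0 0 0 0 55;0 0 0 0 0 0 55' 35
```

```text
time: 4.12
tool_pos: [0.562, 0.0405, 0.0144]
orientation: [-0.001, 0.74, 0.673, -0.001]
ft_force: [-0.1, 0.7, 0.5]
finger_gap: 0.0753
time: 4.62
tool_pos: [0.5631, 0.0406, 0.0157]
orientation: [0.0, 0.74, 0.673, 0.0]
ft_force: [0.3, 0.0, 3.1]
finger_gap: 0.0589
```

```bash
python3 -m jog '0 0 8 0 0 0 55;0 0 25 0 0 0 55;0 0 45 0 0 0 55;0 0 45 0 0 0 55;0 0 17 0 0 0 55'
python3 - <<'E'
from h import *
p,d=r.snapshot("side"); o=r.get_obs();print(o["tool_pos"],o["finger_gap"],o["ft_force"])
W=world("side",d)
cv2.imwrite("pics/c4.png",cv2.resize(p[100:290,230:420,::-1],None,fx=4,fy=3,interpolation=cv2.INTER_CUBIC))
E
```

```text
time: 5.25
tool_pos: [0.564, 0.0406, 0.1588]
orientation: [0.001, 0.74, 0.673, 0.002]
ft_force: [-0.4, -0.1, -0.8]
finger_gap: 0.0591
[0.56439219 0.04061666 0.15988879] 0.05957374419575115 [0.74236389 0.14311459 0.8853787 ]
```

View pics/c4.png

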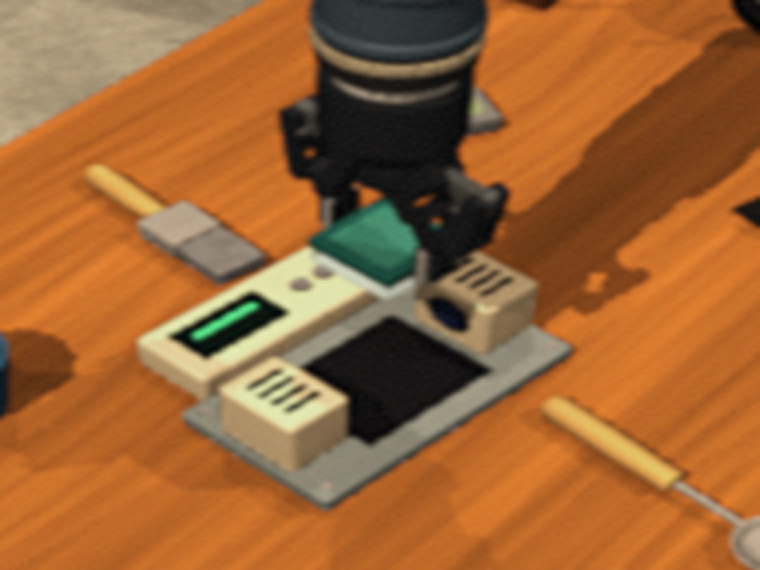

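```bash
python3 -m jog '-10 -25 0 0 0 0.025 55;-16.5 -44 0 0 0 0 55;-16.5 -44 0 0 0 0 55;-16.5 -44 0 0 0 0 55;-16.5 -44 0 0 0 0 55';  python3 -m jog '-16.5 -44 0 0 0 0 55;-16.5 -44 0 0 0 0 55;-16.5 -44 0 0 0 0 55;-6.5 -20 -30 0 0 0 55;0 0 0 0 0 0 55'; python3 -m jog '0 0 0 0 0 0 55;0 0 0 0 0 0 55'
python3 - <<'E'
from h import *
o=r.get_obs();print(o["tool_pos"],o["finger_gap"],o["orientation"])
for n in ("side","top"):
    p,d=r.snapshot(n); np.savez(f"{n}5.npz",p=p,d=d,W=world(n,d))
    cv2.imwrite(f"pics/{n}5.png",p[:,:,::-1])
    if n=="side": cv2.imwrite("pics/c5.png",cv2.resize(p[80:230,370:540,::-1],None,fx=4,fy=4,interpolation=cv2.INTER_CUBIC))
E
```

```text
time: 5.92
tool_pos: [0.4859, -0.1617, 0.1551]
orientation: [-0.0, 0.731, 0.682, -0.0]
ft_force: [0.0, -0.2, -1.6]
finger_gap: 0.0596
time: 6.55
tool_pos: [0.4289, -0.3128, 0.1233]
orientation: [-0.002, 0.732, 0.681, -0.0]
ft_force: [0.1, -0.6, -1.4]
finger_gap: 0.0597
time: 6.8
tool_pos: [0.4315, -0.3119, 0.1262]
orientation: [0.0, 0.731, 0.682, 0.0]
ft_force: [0.3, -0.5, -0.7]
finger_gap: 0.0595
[ 0.43153611 -0.31193289  0.12621912] 0.059451793256695286 [4.64541441e-04 7.31034881e-01 6.82339921e-01 1.37814724e-04]
```

View pics/c5.png

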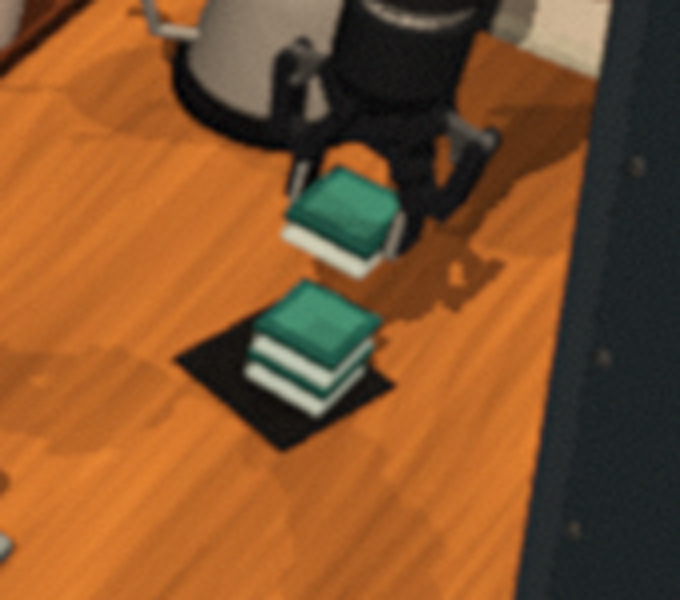

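View pics/top5.png

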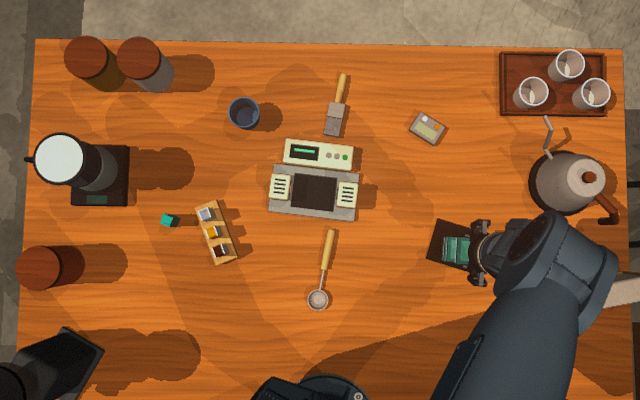

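The side crop shows the held dish level above the pile, with its lid near side pixel (456,131) and the pile top at (448,161). I'll go lower before comparing edges.

```bash
python3 -m jog '0 0 -20 0 0 0 55;0 0 -20 0 0 0 55;0 0 -22 0 0 0 55;0 0 0 0 0 0 55;0 0 0 0 0 0 55'
python3 - <<'E'
from h import *
o=r.get_obs();print(o["tool_pos"],o["finger_gap"])
for n in ("side","top"):
    p,d=r.snapshot(n); W=world(n,d); np.savez(f"{n}6.npz",p=p,d=d,W=W)
    v,u=(pix(n,[.431,-.312,.06])[::-1]).astype(int)
    cv2.imwrite(f"pics/c6{n}.png",cv2.resize(p[v-40:v+40,u-45:u+45,::-1],None,fx=7,fy=7,interpolation=cv2.INTER_CUBIC))
E
```

```text
time: 7.52
tool_pos: [0.4314, -0.3125, 0.0643]
orientation: [0.0, 0.731, 0.682, 0.0]
ft_force: [0.7, -0.1, 0.5]
finger_gap: 0.059
[ 0.43142872 -0.31252713  0.0643449 ] 0.059019102046549025
```

View pics/c6side.png

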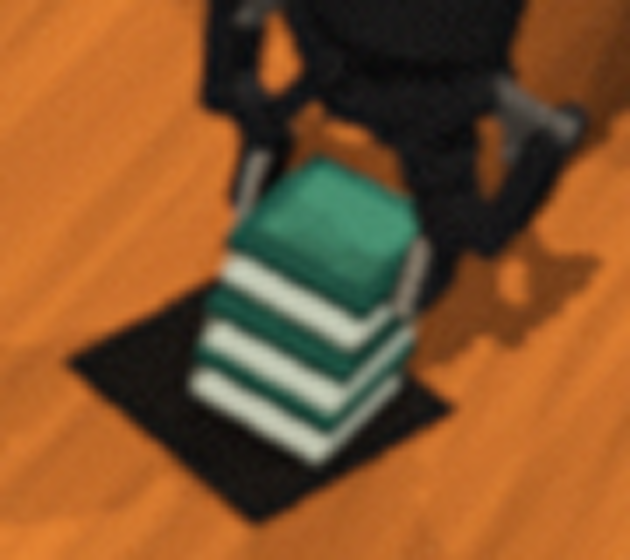

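View pics/c6top.png

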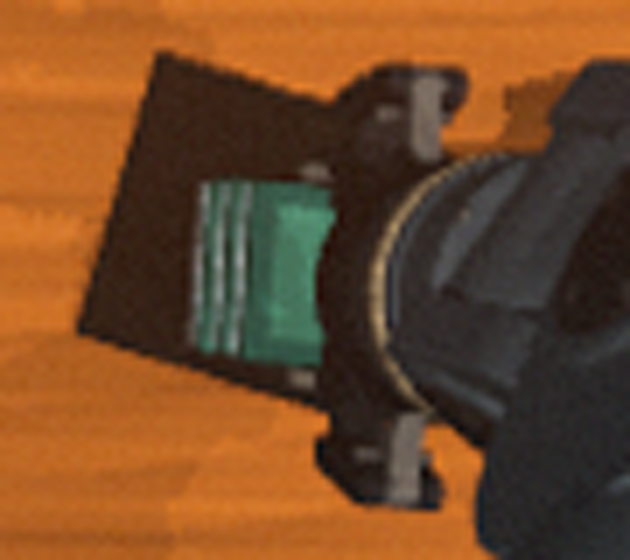

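```bash
python3 - <<'E'
from h import *
a=np.radians(-4); ex=np.array([np.cos(a),np.sin(a)]); ey=np.array([-np.sin(a),np.cos(a)])
for n in ("side","top"):
    D=np.load(f"{n}6.npz");p,W=D["p"],D["W"]; h=cv2.cvtColor(p,cv2.COLOR_RGB2HSV)
    Q=W[...,:2]-[.431,-.312]; X=Q@ex*1000; Y=Q@ey*1000; Z=W[...,2]*1000
    near=(abs(X)<45)&(abs(Y)<45)
    for lo,hi,nm in ((8,26,"low"),(32,49,"top"),(68,84,"held")):
        b=near&(Z>lo)&(Z<hi)
        f=b&(abs(X)<20)&(Y>15); g=b&(abs(Y)<20)&(X<-15)&(X>-38)
        print(n,nm,"+y face",f.sum(),np.round([np.median(Y[f]),Y[f].mean()],1) if f.sum() else "", "-x face",g.sum(),np.round([np.median(X[g]),X[g].mean()],1) if g.sum() else "")
        if f.sum()>8: print("   slope dY/dX",np.round(np.polyfit(X[f],Y[f],1)[0],3))
# corner pixel check
K=7
v,u=(pix("side",[.431,-.312,.06])[::-1]).astype(int)
def up(c): return np.array([u-45+c[0]/7-.43,v-40+c[1]/7-.43])
E
python3 - <<'E'
# predicted image shift of near corner for vertical stacking
import sys; sys.path.insert(0,'.')
from h import *
c=[.431-.03,-.312+.03]
a,b,d=[pix("side",c+[z]) for z in (.029,.053,.0877)]
print(np.round((b-a)*7,1),np.round((d-b)*7,1))
ex=(pix("side",[.436,-.312,.06])-pix("side",[.431,-.312,.06]))*7/5; ey=(pix("side",[.431,-.307,.06])-pix("side",[.431,-.312,.06]))*7/5
print("crop px per mm",ex,ey)
E
```

```text
side low +y face 71 [25.4 26.2] -x face 23 [-29.3 -29.8]
   slope dY/dX -0.007
side top +y face 69 [23.9 24. ] -x face 23 [-29.  -28.7]
   slope dY/dX 0.007
side held +y face 59 [25.5 25.7] -x face 20 [-30.9 -32.3]
   slope dY/dX -0.019
top low +y face 29 [30.6 33.2] -x face 2 [-32.1 -32.1]
   slope dY/dX 0.022
top top +y face 20 [28.2 28.4] -x face 0 
   slope dY/dX 0.018
top held +y face 26 [29.3 27.7] -x face 9 [-32.3 -30.2]
   slope dY/dX -0.047
[ 14.7 -46.6] [ 22.  -69.8]
crop px per mm [-2.444674   -1.18886465] [-1.31348433  1.47207465]
```

The held dish sits about 1.5 mm off in x and 1.7 mm off in y from the pile. I'll correct for that, then lower it while watching the force.

```bash
python3 -m jog '1.3 -1.7 -4 0 0 0 55;0 0 -3 0 0 0 55;0 0 -1 0 0 0 55;0 0 0 0 0 0 55'; python3 -m jog '0 0 -1 0 0 0 55;0 0 -1 0 0 0 55;0 0 0 0 0 0 55'
python3 - <<'E'
from h import *
a=np.radians(-4); ex=np.array([np.cos(a),np.sin(a)]); ey=np.array([-np.sin(a),np.cos(a)])
n="side"; p,d=r.snapshot(n); W=world(n,d)
Q=W[...,:2]-[.431,-.312]; X=Q@ex*1000; Y=Q@ey*1000; Z=W[...,2]*1000
near=(abs(X)<45)&(abs(Y)<45)
for lo,hi,nm in ((8,26,"low"),(32,49,"top"),(57,74,"held")):
    b=near&(Z>lo)&(Z<hi); f=b&(abs(X)<20)&(Y>15); g=b&(Y>13)&(Y<20)&(X<-15)&(X>-38)
    print(nm,f.sum(),np.round([np.median(Y[f]),Y[f].mean()],1),g.sum(),np.round(X[g].mean() if g.sum() else 0,1))
v,u=(pix(n,[.431,-.312,.06])[::-1]).astype(int)
cv2.imwrite("pics/c7.png",cv2.resize(p[v-40:v+40,u-45:u+45,::-1],None,fx=8,fy=7,interpolation=cv2.INTER_CUBIC))
E
```

```text
time: 8.12
tool_pos: [0.432, -0.3141, 0.0553]
orientation: [-0.0, 0.731, 0.682, -0.0]
ft_force: [-0.5, -0.5, -0.4]
finger_gap: 0.059
time: 8.5
tool_pos: [0.4322, -0.3142, 0.0537]
orientation: [0.0, 0.731, 0.682, -0.0]
ft_force: [-0.8, 0.6, 3.4]
finger_gap: 0.0597
low 69 [26.  26.3] 3 -29.6
top 65 [24.2 24.2] 4 -26.5
held 69 [23.9 24. ] 6 -28.8
```

View pics/c7.png

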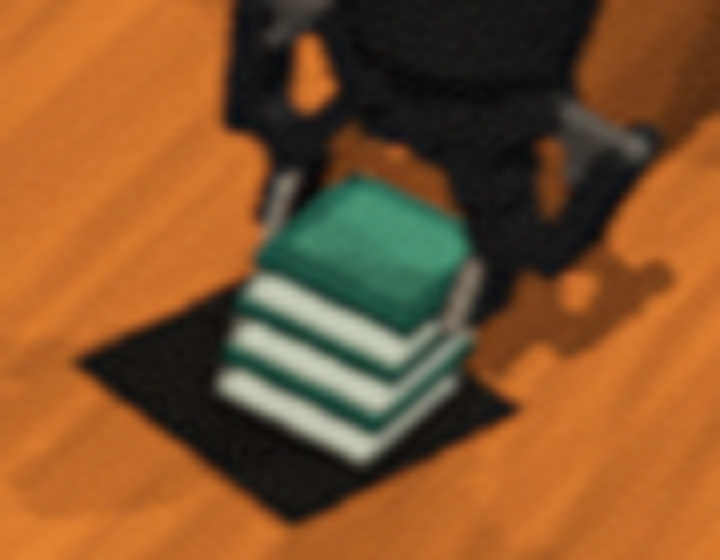

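Contact force is about 3 N and the three near corners line up at crop (405,330), (390,380) and (372,428). I'll release.

```bash
python3 -m jog '0 0 0 0 0 0 75;0 0 0 0 0 0 88;0 0 0 0 0 0 88;0 0 0 0 0 0 88'; python3 -m jog '0 0 20 0 0 0 88;0 0 40 0 0 0 88;0 0 40 0 0 0 88;-8 30 20 0 0 0.18 88;10 50 10 0 0 0.18 88'
python3 - <<'E'
from h import *
n="side"; p,d=r.snapshot(n); W=world(n,d)
a=np.radians(-4); ex=np.array([np.cos(a),np.sin(a)]); ey=np.array([-np.sin(a),np.cos(a)])
Q=W[...,:2]-[.431,-.312]; X=Q@ex*1000; Y=Q@ey*1000; Z=W[...,2]*1000
near=(abs(X)<45)&(abs(Y)<45)
for lo,hi,nm in ((8,26,"low"),(32,49,"top"),(57,74,"held")):
    b=near&(Z>lo)&(Z<hi); f=b&(abs(X)<20)&(Y>15); g=b&(abs(Y)<18)&(X<-15)&(X>-38)
    print(nm,f.sum(),np.round([np.median(Y[f]),Y[f].mean()],1),g.sum(),np.round([np.median(X[g]),X[g].mean()],1), np.round(np.polyfit(X[f],Y[f],1)[0],3))
t=near&(Z>72)&(Z<84); print("lid",rect(W[t]),np.median(Z[t]))
v,u=(pix(n,[.431,-.312,.06])[::-1]).astype(int)
cv2.imwrite("pics/c8.png",cv2.resize(p[v-40:v+40,u-45:u+45,::-1],None,fx=8,fy=7,interpolation=cv2.INTER_CUBIC))
E
```

```text
time: 9.05
tool_pos: [0.4321, -0.3142, 0.0534]
orientation: [-0.0, 0.731, 0.682, -0.0]
ft_force: [0.3, 0.2, 0.1]
finger_gap: 0.0754
time: 9.68
tool_pos: [0.4341, -0.2345, 0.1847]
orientation: [0.001, 0.596, 0.803, 0.0]
ft_force: [1.3, 0.3, -0.1]
finger_gap: 0.0752
low 74 [25.2 26.5] 24 [-29.5 -29.9] 0.012
top 61 [24.1 24.1] 17 [-28.4 -28.4] -0.007
held 69 [23.9 24.1] 21 [-28.6 -28.4] 0.008
lid (array([ 429.9, -316.5]), array([67.6, 60.1]), 87.2) 77.40537186822667
```

View pics/c8.png

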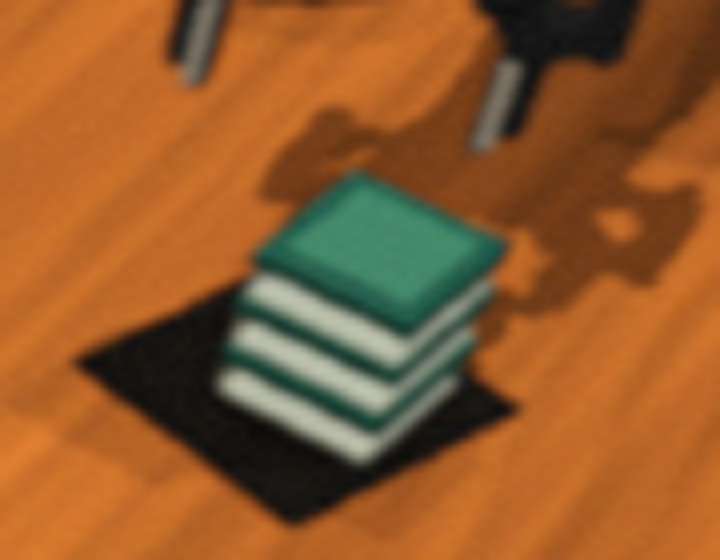

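The pile is aligned within about 1 mm on all faces, with relative angle under 1.5° and the fingers clear. Now to the amber cell.

```bash
python3 -m jog '3.2 50.5 0 0 0 0.167 100;3.2 50.5 0 0 0 0.167 100;3.2 50.5 0 0 0 0.167 100;3.2 50.5 0 0 0 0.167 100;3.2 50.5 0 0 0 0.167 90'; python3 -m jog '3.2 50.5 0 0 0 0.167 90;3.2 50.5 0 0 0 0.167 90;3.2 50.5 0 0 0 0.167 90;3.2 50.5 0 0 0 0.167 80;3.2 50.5 0 0 0 0.167 80';python3 -m jog '0 0 -15 0 0 0 80;0 0 -15 0 0 0 80;0 0 0 0 0 0 80'
python3 - <<'E'
from h import *
o=r.get_obs();t=o["tool_pos"];q=o["orientation"];print(t,np.degrees(2*np.arctan2(q[2],q[1]))-90,o["joint_positions"][5],o["finger_gap"])
p,d=r.snapshot("side"); W=world("side",d)
cv2.imwrite("pics/c9.png",cv2.resize(p[220:370,210:380,::-1],None,fx=4,fy=4,interpolation=cv2.INTER_CUBIC))
a=np.radians(112.4); yv=np.array([np.cos(a),np.sin(a)]); xv=np.array([yv[1],-yv[0]])
Q=W[...,:2]-t[:2]; u=Q@yv*1000; v=Q@xv*1000; z=W[...,2]*1000
for s in (1,-1):
    for z0 in range(160,205,8):
        k=(d>0)&(u*s>15)&(abs(u)<60)&(abs(v)<30)&(abs(z-z0)<4)
        if k.sum()>3: print(s,z0,k.sum(),"u",np.round(np.percentile(u[k],[3,50,97]),1),"v",np.round(np.percentile(v[k],[3,50,97]),1))
k=(abs(z-73)<4)&(abs(u)<25)&(abs(v)<22); print("cell",k.sum(),"u",np.round(np.percentile(u[k],[2,50,98]),1),"v",np.round(np.percentile(v[k],[2,50,98]),1),rect(W[k]))
E
```

```text
time: 10.35
tool_pos: [0.4501, 0.0199, 0.1836]
orientation: [0.0, 0.218, 0.976, 0.0]
ft_force: [0.7, -0.2, 0.2]
finger_gap: 0.0768
time: 10.98
tool_pos: [0.466, 0.2726, 0.1834]
orientation: [0.0, -0.196, 0.981, -0.0]
ft_force: [-0.2, 0.7, -0.4]
finger_gap: 0.0682
time: 11.35
tool_pos: [0.4652, 0.2693, 0.1519]
orientation: [-0.001, -0.192, 0.981, -0.001]
ft_force: [-0.2, -0.0, 0.2]
finger_gap: 0.0685
[0.46517289 0.26926477 0.15194758] 112.19007517292306 0.13757513214321546 0.06850631033822653
1 160 6 u [38.3 38.8 40.2] v [-11.9  -9.7   6.3]
1 168 17 u [35.1 40.1 46.3] v [-12.7  -8.5   3.5]
1 176 19 u [33.  40.3 47.1] v [-12.4  -8.7   0.2]
1 184 8 u [34.5 38.7 40. ] v [-12.4 -11.2  -8.9]
1 192 5 u [33.2 39.2 39.8] v [-12.7 -12.3  -9.3]
-1 160 7 u [-36.5 -36.1 -34.8] v [-10.4  -6.8  -3. ]
-1 168 15 u [-41.9 -35.1 -34. ] v [-13.2 -10.9  -5.6]
-1 176 11 u [-40.3 -36.2 -34.8] v [-13.1 -10.8  -7.1]
-1 184 11 u [-37.4 -36.2 -34.6] v [-12.8  -9.   -7.2]
-1 192 7 u [-37.1 -35.6 -33.9] v [-12.8 -11.7 -10. ]
cell 153 u [-10.9   3.   14.2] v [-13.6  -2.5  10.3] (array([463.4, 270.2]), array([25., 27.]), 22.2)
```

View pics/c9.png

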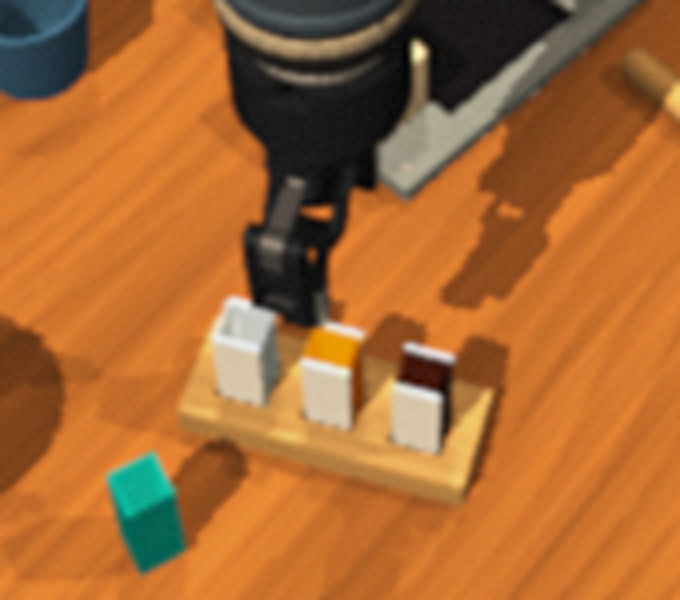

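The fingers straddle the amber cell, whose top is at side pixel (293,308), with the jaws across its frosted faces. I'll make a small correction and descend.

```bash
python3 -m jog '0 1.6 -30 0 0 0 80;0 0 -30 0 0 0 80;0 0 -20 0 0 0 80;0 0 0 0 0 0 80;0 0 0 0 0 0 80'
python3 - <<'E'
from h import *
o=r.get_obs();t=o["tool_pos"];print(t)
p,d=r.snapshot("side"); 
cv2.imwrite("pics/c10.png",cv2.resize(p[260:360,240:350,::-1],None,fx=6,fy=6,interpolation=cv2.INTER_CUBIC))
p,d=r.snapshot("top"); 
cv2.imwrite("pics/c10t.png",cv2.resize(p[180:280,160:270,::-1],None,fx=6,fy=6,interpolation=cv2.INTER_CUBIC))
E
```

```text
time: 12.02
tool_pos: [0.4669, 0.2722, 0.0746]
orientation: [0.001, -0.193, 0.981, 0.0]
ft_force: [-0.2, 0.1, 0.1]
finger_gap: 0.0683
[0.46685586 0.27224296 0.07458062]
```

View pics/c10.png

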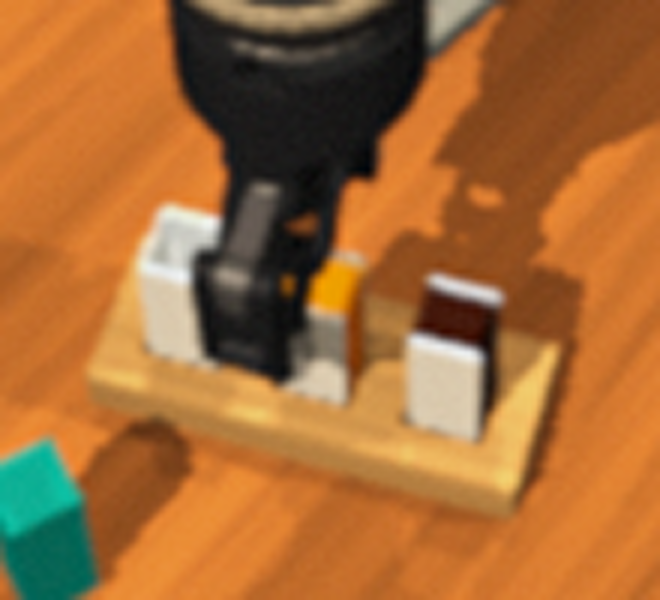

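View pics/c10t.png

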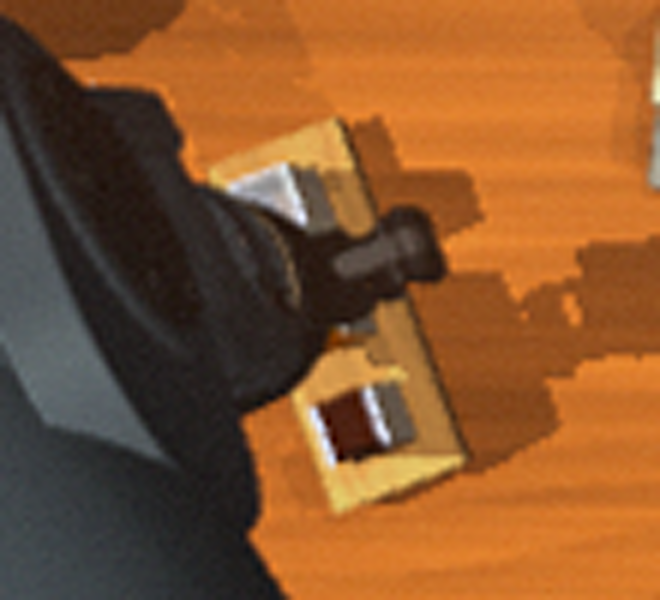

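The fingers sit either side of the cell over the frosted sides, above the rack. I'll finish the descent and close.

```bash
python3 -m jog '-0.5 -0.5 -17 0 0 0 80;0 0 -16 0 0 0 80;0 0 0 0 0 0 80'; python3 -m jog '0 0 0 0 0 0 50;0 0 0 0 0 0 35;0 0 0 0 0 0 25;0 0 0 0 0 0 20;0 0 0 0 0 0 20' 35;  python3 -m jog '0 0 0 0 0 0 20;0 0 0 0 0 0 20'
```

```text
time: 12.5
tool_pos: [0.4654, 0.2717, 0.0403]
orientation: [-0.0, -0.193, 0.981, -0.0]
ft_force: [-0.4, -0.4, 0.9]
finger_gap: 0.0685
time: 13.12
tool_pos: [0.4662, 0.2722, 0.0413]
orientation: [0.001, -0.193, 0.981, 0.0]
ft_force: [-0.4, -0.9, 6.4]
finger_gap: 0.0248
time: 13.38
tool_pos: [0.4661, 0.2722, 0.0412]
orientation: [0.001, -0.193, 0.981, 0.0]
ft_force: [-1.2, 0.3, 6.9]
finger_gap: 0.0247
```

```bash
python3 -m jog '0 0 8 0 0 0 20;0 0 20 0 0 0 20;0 0 32 0 0 0 20;0 0 40 0 0 0 20;0 0 0 0 0 0 20' 45; python3 -m jog '10 -20 0 0 0 0.12 20;16.7 -39.4 0 0 0 0.16 20;16.7 -39.4 0 0 0 0.16 20;16.7 -39.4 0 0 0 0.16 20;16.7 -39.4 0 0 0 0.16 20'; python3 -m jog '16.7 -39.4 0 0 0 0.16 20;6.8 -19.5 0 0 0 0.157 20;0 0 0 0 0 0 20;0 0 0 0 0 0 20';python3 - <<'E'
from h import *
o=r.get_obs();t=o["tool_pos"];q=o["orientation"];print(t,q,np.degrees(2*np.arctan2(q[2],q[1]))-90,o["joint_positions"][5],o["finger_gap"])
p,d=r.snapshot("side"); np.savez("side11.npz",p=p,d=d,W=world("side",d))
cv2.imwrite("pics/c11.png",cv2.resize(p[120:290,220:400,::-1],None,fx=4,fy=3.5,interpolation=cv2.INTER_CUBIC))
E
```

```text
time: 14.0
tool_pos: [0.4672, 0.2728, 0.1436]
orientation: [0.003, -0.193, 0.981, 0.001]
ft_force: [0.5, 0.2, -2.0]
finger_gap: 0.024
time: 14.62
tool_pos: [0.5423, 0.0929, 0.1396]
orientation: [-0.001, -0.546, 0.838, 0.0]
ft_force: [0.7, -0.2, -0.7]
finger_gap: 0.0244
time: 15.12
tool_pos: [0.5653, 0.0359, 0.1398]
orientation: [-0.0, -0.668, 0.744, 0.0]
ft_force: [0.8, -0.2, -1.5]
finger_gap: 0.0244
[0.56531077 0.03585283 0.13984615] [-3.75496606e-04 -6.68115387e-01  7.44057442e-01  4.59631321e-04] 173.84356928012073 -1.4001484919604592 0.024379323526403835
```

View pics/c11.png

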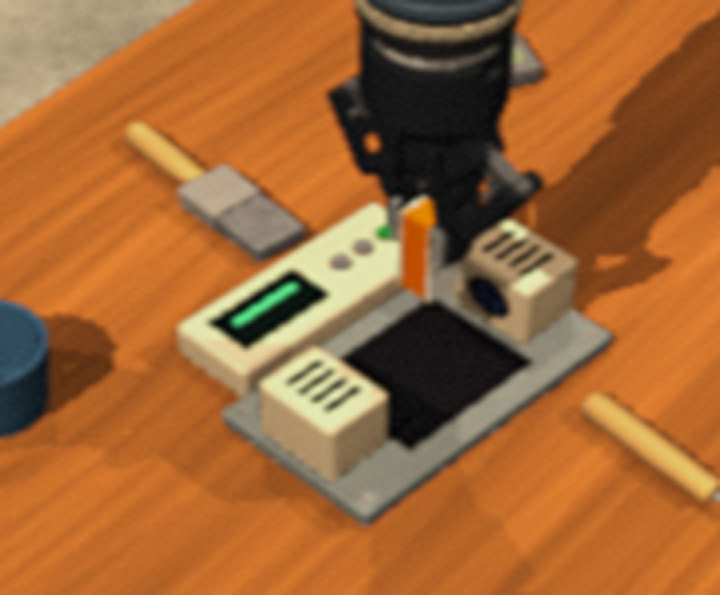

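The amber cell is held upright over the gap, bottom at crop (418,295), with a clear amber face towards the left housing. Lowering it now.

```bash
python3 -m jog '0.7 0 -25 0 0 0 20;0 0 -25 0 0 0 20;0 0 -20 0 0 0 20;0 0 -13 0 0 0 20;0 0 0 0 0 0 20'; python3 -m jog '0 0 0 0 0 0 20;0 0 0 0 0 0 20'
python3 - <<'E'
from h import *
o=r.get_obs();t=o["tool_pos"];print(t,o["finger_gap"],o["ft_force"])
p,d=r.snapshot("side"); W=world("side",d); np.savez("side12.npz",p=p,d=d,W=W)
cv2.imwrite("pics/c12.png",cv2.resize(p[150:270,250:390,::-1],None,fx=5,fy=5,interpolation=cv2.INTER_CUBIC))
h=cv2.cvtColor(p,cv2.COLOR_RGB2HSV)
# meter frame from housings (side cam) vs cell
a=np.radians(-6.1); ex=np.array([np.cos(a),np.sin(a)]); ey=np.array([-np.sin(a),np.cos(a)])
Q=W[...,:2]-[.5645,.035]; X=Q@ex*1000;Y=Q@ey*1000;Z=W[...,2]*1000
cell=(abs(X)<25)&(abs(Y)<25)&(Z>20)&(Z<95)&(h[...,1]>170)&(h[...,2]>110)
print("cell px",cell.sum(),"X",np.round(np.percentile(X[cell],[3,50,97]),1),"Y",np.round(np.percentile(Y[cell],[3,50,97]),1),"Z",np.round(np.percentile(Z[cell],[1,3,97]),1))
f=cell&(Z>25)&(Z<80); print("face dY/dX,dY/dZ",np.round(np.linalg.lstsq(np.c_[X[f],Z[f],np.ones(f.sum())],Y[f],rcond=None)[0],3))
E
```

```text
time: 15.8
tool_pos: [0.5659, 0.036, 0.0568]
orientation: [-0.001, -0.669, 0.743, 0.0]
ft_force: [-0.2, -0.9, -1.7]
finger_gap: 0.0242
time: 16.05
tool_pos: [0.5672, 0.0355, 0.0582]
orientation: [0.001, -0.669, 0.743, -0.0]
ft_force: [-0.2, -0.5, -1.5]
finger_gap: 0.0243
[0.56720252 0.03550687 0.05823782] 0.024314603950862313 [-0.18551082 -0.53886701 -1.52429096]
cell px 124 X [-5.5  2.9 10.8] Y [-2.5  9.2 11.5] Z [26.4 27.7 91.1]
face dY/dX,dY/dZ [-4.800e-02  8.000e-03  9.176e+00]
```

View pics/c12.png

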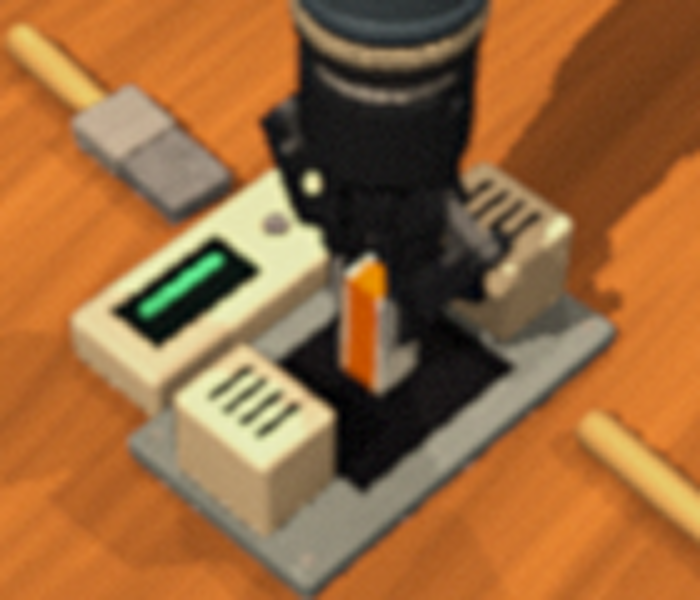

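The cell is upright between the housings with its clear face towards the lens. It sits about 2 mm towards +x of the meter's middle, so I'll nudge it by −1.5 mm and check everything.

```bash
python3 -m jog '-1.5 0 0 0 0 0 20;0 0 0 0 0 0 20;0 0 0 0 0 0 20;0 0 0 0 0 0 20'
python3 - <<'E'
from h import *
o=r.get_obs();print(o["tool_pos"],o["finger_gap"],o["ft_force"],np.round(o["qd"],3))
p,d=r.snapshot("side");cv2.imwrite("pics/fin.png",p[:,:,::-1])
W=world("side",d); h=cv2.cvtColor(p,cv2.COLOR_RGB2HSV)
a=np.radians(-6.1); ex=np.array([np.cos(a),np.sin(a)]); ey=np.array([-np.sin(a),np.cos(a)])
Q=W[...,:2]-[.5645,.035]; X=Q@ex*1000;Y=Q@ey*1000;Z=W[...,2]*1000
c=(abs(X)<25)&(abs(Y)<25)&(Z>20)&(Z<95)&(h[...,1]>170)&(h[...,2]>110)
print(np.round(np.percentile(X[c],[3,97]),1),np.round(np.percentile(Y[c],[3,97]),1))
E
```

```text
time: 16.6
tool_pos: [0.5652, 0.0354, 0.0574]
orientation: [0.0, -0.669, 0.743, -0.0]
ft_force: [-0.5, 0.2, -1.5]
finger_gap: 0.0244
[0.56518619 0.03539978 0.05743111] 0.024378935519425715 [-0.54854746  0.21112065 -1.51702263] [ 0.     0.002 -0.001 -0.     0.001 -0.   ]
[-8.   9.9] [-2.4 10.9]
```

View pics/fin.png

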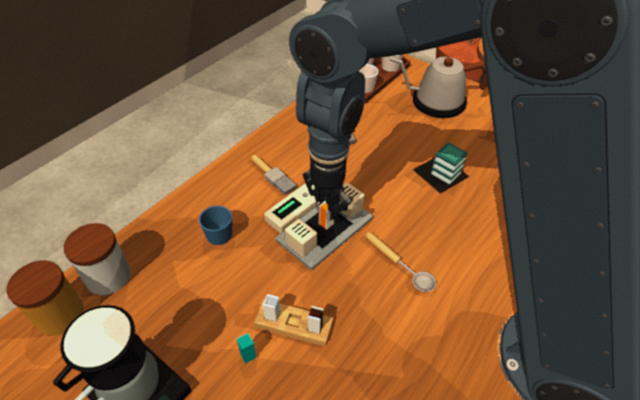

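The final picture shows the three-dish pile at (449,163), the rack with only the colourless and dark cells left, and the amber cell in the meter gap at (323,213). Nothing else has moved.

```bash
python3 -c "
from bench import r
print(r.finish_job())"
```

```text
the job is handed in; nothing more can be done
None
```

The dish is on the pile and released, and I handed the job in at about 16.6 s while holding the amber cell in the meter's light path. No verdict is reported.

- **Dish:** it sits within about 1 mm of the dish below and less than 2° out of line. I measured this after release, and the fingers were clear of it.
- **Amber cell:** I picked it from the middle well by its frosted faces, with the fingers 24.4 mm apart on it. It is about 1 mm off the light's middle line, with its underside about 24 mm above the table. The light should cross it about 21 mm above its underside.
- **At the end:** the arm was still, and the outside force was about 1.6 N, roughly the cell's weight. In the last picture the cell is clear of the meter, and the pile, the other cells and the bystanders are where they were.

The two cameras disagreed by about 5 mm in x. I settled that by comparing them with the fingers' known position and measuring the dish and the cell relative to their targets. The fingers' touch on the frosted faces could not be seen fully from either camera. It rests on how the jaws were lined up before closing.

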